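# Set the blank suction selector by counting clicks

### The arm

A 7-joint arm with a two-finger parallel gripper is mounted at the origin on the work surface. World frame = base frame: x ahead of the robot, y to its left, z up, the work surface at z = 0. Lengths are in mm, angles in rad, forces in N, time in s.
With the tool pointing down it reaches from about 400 to 875 mm from the base axis. Payload 4.4 kg.
Tool frame: the origin (TCP) lies midway between the tips of the shut fingers; the grasp point (between the pads) lies 19 mm behind it (ctrl.pinch_z is the distance from the TCP to the grasp point, in mm); z points along the fingers, y is the line along which they close (so a half turn about z gives the same grasp; the last joint's range is limited). The gripper opens to 85 mm and grips with 20 to 120 N. Pads are 22 mm wide; open, the fingers measure 114 mm over their backs; the gripper's body (76 mm by 85 mm) begins 54 mm behind the grasp point. The pads swing forward as they close: fully open they stand 13 mm farther back than shut.
Start: joints at [-1.173, 0.628, 0.038, 1.517, -0.027, 0.996, -0.02], TCP at [290.757, 581.359, 231.313] pointing down, gripper open.
Joint ranges: [-3.06, 3.06], [-0.37, 2.12], [-1.25, 1.32], [0.18, 2.47], [-1.1, 4.24], [0.23, 1.98], [-2.94, 2.94]. Speed limits (rad/s): [2.57, 2.57, 3.14, 3.14, 3.14, 3.14, 3.14].

### API

Orientations are given as [roll, pitch, yaw] about the fixed x, y, z axes, in that order (R = Rz(yaw) Ry(pitch) Rx(roll)).
In Python, from cell import read_state, cams, order, ctrl gives the robot as it stands.
- The arm moves only by the tool move_arm, never from a script. Its argument "targets" is text: rows parted by semicolons, each of 7 numbers parted by spaces: the gripper's target within -1 to 1 (fully open at 1, half-way at 0, shut at -1), then the shift along the tool's x, y, z in cm, then the turn, a rotation vector about the tool's x, y, z in degrees. A call has 1 to 5 rows; each row shifts and turns the commanded pose from where the row before left it, along the tool's axes as they then stand; what a row does not reach is not made up. A row lasts 1/12 s, in which the tool goes at most 41.7 mm and 7.16 degrees, less where a joint would pass 70% of its speed; a pose out of reach is approached as far as the arm can. A call with a gripper value outside its range is refused whole. The fingers move at their own pace and stop on an object; the grip force is fixed at half the most. Time passes only in rows, so rows that do not move let the fingers close. It gives the time, the measured TCP pose, the force, the opening and the grip force at its end, in the units of the state.
- read_state(): the state, without advancing time (a new reading comes with each control period).
- cams.get_image(name): name is "side" or "top" or "wrist"; returns a dict with "color" (420x560x3 uint8, red, green, blue), "fovy" (degrees; the focal length in pixels is half the picture's height over the tangent of half this angle, whatever the lens; pixels are square), "cx", "cy" (the principal point, pixels), "rvec" (rotation vector, rad) and "tvec" (3), from world to camera coordinates, as OpenCV has them. Camera axes: x right, y down, z forward; pixel columns grow to the right and rows downward; lengths in mm; the calibration is good to about 2 mm. A picture is of the moment at which its call begins. There is no depth.
- order.finish_job(): hands the job in; it is judged then, once.
The state is a dict: "clock": time; "qpos": joint angles; "qd": joint speeds; "tau": joint torques, N m; "eef_pos": TCP position; "tool_rot": TCP orientation; "force": force on the tool from outside, world axes, zero at the start; "torque": the same for the moment, N m; "width": finger opening in mm; "gripper_force": force on a finger pad.
Only numpy, scipy, OpenCV 4.12 (cv2) and the standard library are available. Lean on these libraries where they do the work, as an engineer would, in place of code of your own. Each camera call takes 0.05 s, during which the arm holds its last target. There are 200 camera calls.

### The job

The big black selector on the dust extractor's grey control box has no markings. Turn it gently anticlockwise (seen from above) until it meets its end stop, without forcing it, then turn it clockwise exactly three clicks and let go; only then press the round start button fully down and release it. Leave the filter, the canister and the pan where they stand.

Things in the scene. Friction and masses are not known exactly. Their poses are not given: they have to be found in the camera images.
- box: Grey control box on the counter, fixed, 180 (x) x 270 (y) x 90 mm high; origin at the centre of its underside, z up, front towards -x, a black 60 mm hose stub in its back. On its flat top, at half depth, the selector's axis stands 60 mm to +y of the centre and the button 75 mm to -y.
- selector_grip (a point): Point on the selector's vertical turning axis, inside its grip bar, 32 mm above the box top. The bar is 52 mm long (along x), 12 mm thick (y: grasp across it) and stands from 8 to 48 mm above the box top, on a black 54 mm disc. z up; the frame turns with the bar.
- selector: The black selector; origin on its axis at the box top. Blank and alike at both ends, fitted at an arbitrary angle: its direction does not tell its setting. 8 click rests 20 deg (0.349 rad) apart, the first at the anticlockwise end stop (hard stop 0.03 rad beyond that rest); starts 2 to 4 clicks from it. A click takes about 0.09 N m; on the stop over 0.35 N m is forcing.
- start_top (a point): Centre of the top face of the round start button, 30 mm across, in a black housing on the box top; z up. It springs back by itself.
- start (a joint): Travel of the start button in m: 0 released, 0.006 fully down (takes 5 N).
- filter: Pleated round filter, 90 mm across, 100 mm high, standing loose near the box; origin at the centre of its underside. Leave alone.
- canister: Grey canister with a ribbed twist cap, 94 mm across, 120 mm high, loose near the box; origin at the centre of its underside. Leave alone.
- pan: Square aluminium dust pan, 150 x 150 x 35 mm with a flat 100 mm handle to its +x, loose near the box; origin at the centre of its underside. Leave alone.

How it is judged (in metres and radians):
On the way, in this order (a step that is already met when the one before it is completed fails the run):
1. the selector is wound back to its first position at the end stop (horizontal distance between stop_arm and stop_peg below 0.0121 m), for 0.1 s.
2. the selector rests at the third click and the robot has let go of it (horizontal distance between stop_arm and stop_peg between 0.0327 and 0.0378 m and contact force between selector and the fingers below 0.1 N and contact force between selector and the arm below 0.1 N), for 0.2 s.
3. the start button is pressed fully down (horizontal distance between stop_arm and stop_peg between 0.0327 and 0.0378 m and value of joint start above 0.0048 m), for 0.05 s.
At the end, for the whole second after the job is handed in: The selector rests at the third click from the anticlockwise end stop (within 0.12 rad), the start button has been pressed and is up again (within 2 mm), and filter, canister and pan are within 25 mm of where they stood (horizontal distance between stop_arm and stop_peg between 0.0327 and 0.0378 m and value of joint start below 0.002 m and not (distance of any of filter, canister, pan from where it was at the start of the episode above 0.025 m)); the robot touches nothing.
It fails at once if the end stop is forced (more than 14 N on the stop peg, about 0.39 N m) (contact force between stop_arm and stop_peg above 14 N).
It fails at once if the start button is pressed while the selector is not at the third click (value of joint start above 0.003 m and not (horizontal distance between stop_arm and stop_peg between 0.0327 and 0.0378 m)).
It fails at once if a bystander is pushed more than 25 mm (distance of any of filter, canister, pan from where it was at the start of the episode above 0.025 m).
It also fails if it takes over 72 s, if anything falls off the work surface, if the arm or the gripper's body presses on something with over 40 N, if the wrist force passes 120 N, or if a joint passes its speed limit or range.

## Working session

There is one attempt and no reset: what is moved stays moved. The work goes in short steps, Python scripts to look and compute and a tool call to move; the robot and the scene stay as the last step left them, time stands still between calls to the robot, and variables do not carry over. Pictures are saved under pics/ and viewed, at most 10 in all, crops included, and the job is handed in when it is done.

Besides the shell and the picture viewer there is one more tool, called after "Call:" by a JSON object that holds its "op" and its "data", one argument or row to a line. move_arm: Moves the arm, as the interface text tells. Its arguments: {"type":"object","properties":{"targets":{"type":"string"}},"required":["targets"]}

```bash
mkdir -p pics; ls; python3 - <<'E'
from cell import read_state,cams,order,ctrl
import cv2
s=read_state();print(s)
for n in("top","side"):
    d=cams.get_image(n);cv2.imwrite(f"pics/{n}0.png",d["color"][:,:,::-1]);print(n,{k:v for k,v in d.items() if k!="color"})
E
```

```text
pics
{'clock': 0.0, 'qpos': array([-1.17281417,  0.6293325 ,  0.03844567,  1.51838561, -0.02697859,
        0.99628063, -0.01997633]), 'qd': array([ 0.00013645, -0.0025656 ,  0.00045319,  0.00089931, -0.00058356,
        0.00049278, -0.00043185]), 'tau': array([-9.13573285e-05, -5.63406587e+01,  1.22595571e+00, -1.93447709e+01,
        1.09500729e-02,  1.06262232e-02, -6.85269271e-06]), 'eef_pos': array([290.46834072, 580.78648463, 230.39235654]), 'tool_rot': array([-3.13970523e+00,  4.45943190e-05,  2.67784246e+00]), 'force': array([0.28681172, 0.75050544, 0.26849272]), 'torque': array([ 0.03034384, -0.0165521 , -0.07949599]), 'gripper_force': 0.0, 'width': 85.6418601191099}
top {'fovy': 55.34749477618226, 'cx': 283.79411010232604, 'cy': 201.06282664500415, 'rvec': array([ 2.1337106 , -2.11837867,  0.21766798]), 'tvec': array([ 56.04827153, 611.2305991 , 902.24540142])}
side {'fovy': 51.56473434125737, 'cx': 280.9086951030926, 'cy': 206.23835187588335, 'rvec': array([ 2.14266227, -0.23064609,  0.12911188]), 'tvec': array([-566.02293128,  180.48985994,  825.85690557])}
```

View pics/top0.png

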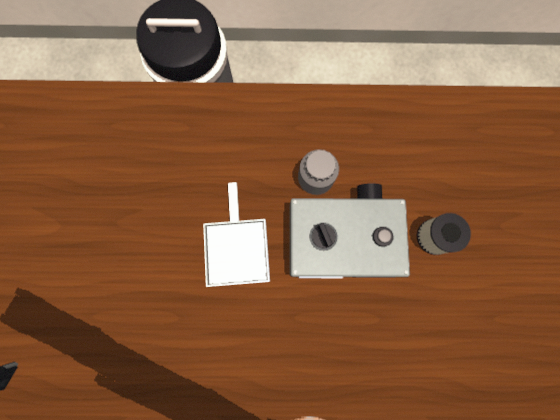

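View pics/side0.png

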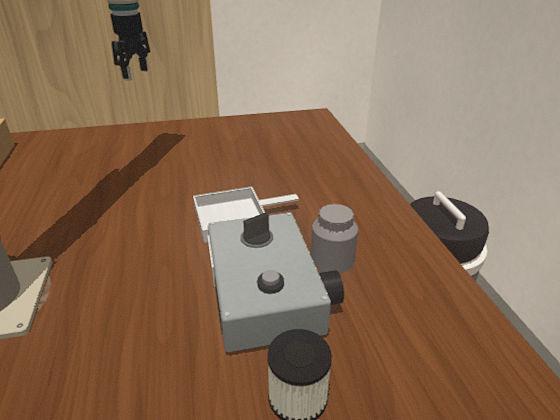

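The top view shows the box with corners near (291,199), (407,199), (409,276) and (291,276). The selector is at (323,236) with its bar oblique, and the button is at (384,237). The canister is behind the box (319,170), the filter on the right (444,233) and the pan on the left (236,253).

```bash
cat > h.py <<'E'
from cell import read_state,cams,order,ctrl
import cv2,numpy as np
from scipy.spatial.transform import Rotation as Ro
def K(d):
    f=d["color"].shape[0]/2/np.tan(np.radians(d["fovy"])/2);return np.array([[f,0,d["cx"]],[0,f,d["cy"]],[0,0,1]])
def back(d,uv,z):
    R=cv2.Rodrigues(d["rvec"])[0];c=-R.T@d["tvec"];r=R.T@np.linalg.inv(K(d))@np.array([*uv,1]);return c+r*(z-c[2])/r[2]
def proj(d,p): return cv2.projectPoints(np.float64(p).reshape(-1,3),d["rvec"],d["tvec"],K(d),None)[0][:,0]
E
python3 - <<'E'
from h import *
d=cams.get_image("top")
im=d["color"]
for uv in[(291,199),(407,199),(409,276),(291,276)]: print("corner",back(d,uv,90).round(1))
g=im.max(2).astype(int)
sub=g[205:272,296:403]
m=((g<100)&(im.max(2).astype(int)-im.min(2)<30)).astype(np.uint8)
m[:205]=0;m[270:]=0;m[:,:297]=0;m[:,401:]=0
n,l,st,ce=cv2.connectedComponentsWithStats(m)
for i in range(1,n):
    if st[i,4]>50: print(st[i],ce[i],back(d,ce[i],98).round(1))
c=im[195:280,285:415,::-1];cv2.imwrite("pics/c1.png",cv2.resize(c,None,fx=6,fy=6,interpolation=cv2.INTER_CUBIC))
E
```

```text
corner [609.7  44.1  90. ]
corner [ 612.  -226.3   90. ]
corner [ 435.6 -221.5   90. ]
corner [434.   43.7  90. ]
[311 223  25  26 484] [322.96900826 235.72107438] [524.  -28.2  98. ]
[372 227  21  19 170] [380.54705882 236.65882353] [ 522.8 -158.9   98. ]
```

View pics/c1.png

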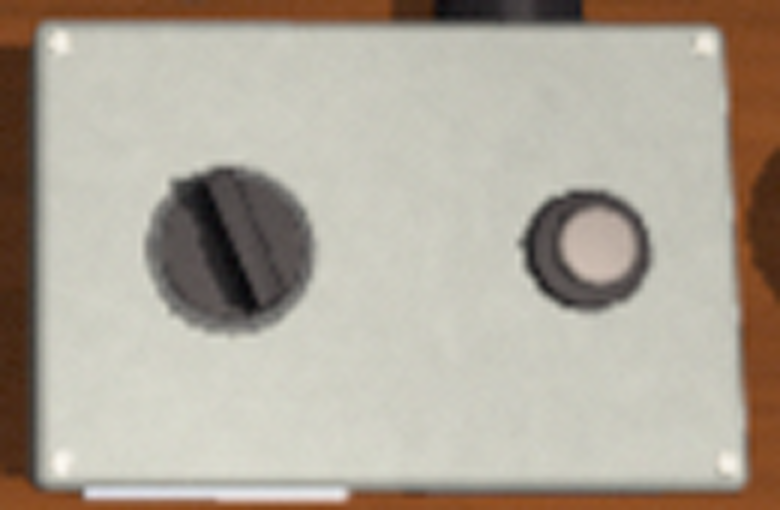

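```bash
python3 - <<'E'
from h import *
from scipy.optimize import least_squares
d=cams.get_image("top");s=cams.get_image("side")
o=np.array([285,195])
f=lambda x,y:o+(np.array([x,y])+.5)/6-.5
for n,p in dict(tl=(207,175),bl=(250,310),tr=(235,170),br=(290,297)).items(): print(n,back(d,f(*p),138).round(1))
scr=[(60,42),(705,42),(729,463),(62,463)]
S=np.array([back(d,f(*p),91) for p in scr]);print(S.round(1),S.mean(0))
# button triangulation: side pixel guess
def tri(a,b): return least_squares(lambda p:np.r_[proj(d,p)[0]-a,proj(s,p)[0]-b],[523,-165,110]).x
im=s["color"][195:345,195:350,::-1]
cv2.imwrite("pics/c2.png",cv2.resize(im,None,fx=4,fy=4,interpolation=cv2.INTER_CUBIC))
print(tri(f(598,243),(270,275)))
print(proj(s,[[523,-30,138],[523,-30,90],[523,-165,110],[523,-165,120]]))
E
```

```text
tl [545.7 -15.7 138. ]
bl [497.  -30.6 138. ]
tr [547.6 -25.9 138. ]
br [501.8 -45.1 138. ]
[[ 603.5   35.8   91. ]
 [ 605.6 -214.2   91. ]
 [ 444.9 -215.1   91. ]
 [ 443.4   34.9   91. ]] [524.33690037 -89.62301953  91.        ]
[ 524.65555927 -163.81945353  111.63527151]
[[255.30900957 217.41116705]
 [256.02233506 237.65911954]
 [269.26840342 276.32991516]
 [269.20013538 271.81929336]]
```

View pics/c2.png

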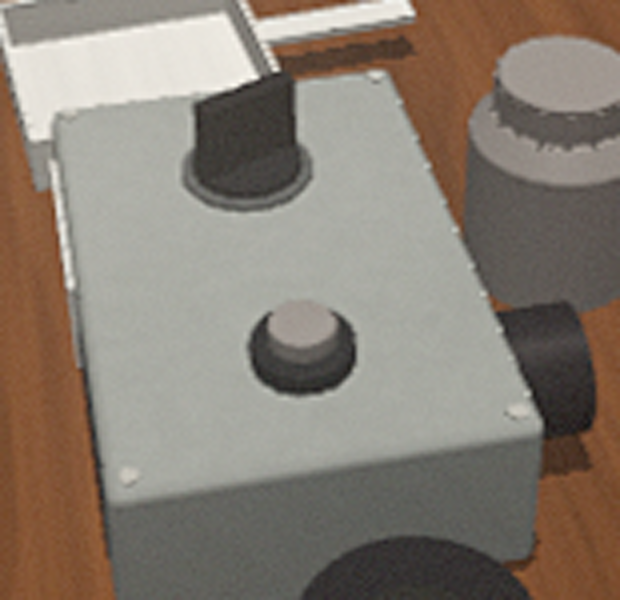

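The box centre comes out at about (524,-90) with yaw near 0. The selector axis is at (523.8,-29.6) with the bar near 20°, and the button is at (525,-164.5), top z about 111. All of these agree with the given sizes. The side view shows the bar and button clear of obstacles. Next I move above the selector.

Call:
{"op": "move_arm", "data": {
  "targets": "1 -2.41 -2.21 0 0 0 0;1 -2.41 -2.21 0 0 0 0;1 -2.41 -2.21 0 0 0 0;1 -2.41 -2.21 0 0 0 0;1 -2.41 -2.21 0 0 0 0"
}}

```text
clock: 0.67
eef_pos: [349.4, 427.1, 231.2]
tool_rot: [-3.141, 0.0, 2.678]
force: [0.4, -0.6, 0.4]
width: 85.3
gripper_force: 0.0
```

Call:
{"op": "move_arm", "data": {
  "targets": "1 -2.41 -2.21 0 0 0 0;1 -2.41 -2.21 0 0 0 0;1 -2.41 -2.21 0 0 0 0;1 -2.41 -2.21 0 0 0 0;1 -2.41 -2.21 0 0 0 0"
}}

```text
clock: 1.08
eef_pos: [407.7, 274.4, 231.4]
tool_rot: [3.141, 0.0, 2.678]
force: [0.3, 0.2, 0.9]
width: 85.4
gripper_force: 0.0
```

Call:
{"op": "move_arm", "data": {
  "targets": "1 -2.41 -2.21 0 0 0 0;1 -2.41 -2.21 0 0 0 0;1 -2.41 -2.21 0 0 0 0;1 -2.41 -2.21 0 0 0 0;1 -2.41 -2.21 0 0 0 0"
}}

```text
clock: 1.5
eef_pos: [466.1, 121.6, 231.5]
tool_rot: [3.141, 0.0, 2.678]
force: [0.4, -1.0, 0.3]
width: 85.6
gripper_force: 0.0
```

Call:
{"op": "move_arm", "data": {
  "targets": "1 -2.41 -2.21 0 0 0 0;1 -2.41 -2.21 0 0 0 0;1 -2.41 -2.21 0 0 0 0;1 -2.41 -2.21 0 0 0 0;1 -2.41 -2.21 0 0 0 0"
}}

```text
clock: 1.92
eef_pos: [524.4, -31.2, 231.4]
tool_rot: [3.141, 0.0, 2.678]
force: [1.5, 0.0, -0.1]
width: 85.5
gripper_force: 0.0
```

Call:
{"op": "move_arm", "data": {
  "targets": "1 0 0 0 0 0 6.67;1 0 0 0 0 0 6.67;1 0 0 0 0 0 6.67;1 0 0 0 0 0 6.67;1 0 0 0 0 0 6.67"
}}

```text
clock: 2.33
eef_pos: [524.0, -29.7, 231.3]
tool_rot: [3.142, -0.0, 2.09]
force: [1.1, 1.4, 0.0]
width: 85.4
gripper_force: 0.0
```

Call:
{"op": "move_arm", "data": {
  "targets": "1 0 0 0 0 0 6.67;1 0 0 0 0 0 6.67;1 0 0 0 0 0 6.67;1 0 0 0 0 0 6.67;1 0 0 0 0 0 6.67"
}}

```text
clock: 2.75
eef_pos: [524.1, -29.5, 231.3]
tool_rot: [3.142, -0.0, 1.508]
force: [1.1, -1.1, -0.6]
width: 85.4
gripper_force: 0.0
```

Call:
{"op": "move_arm", "data": {
  "targets": "1 0 0 0 0 0 6.67;1 0 0 0 0 0 6.67;1 0 0 0 0 0 6.67;1 0 0 0 0 0 6.67;1 0 0 0 0 0 6.67"
}}

```text
clock: 3.17
eef_pos: [524.1, -29.4, 231.3]
tool_rot: [-3.141, -0.0, 0.926]
force: [0.1, 0.5, 1.0]
width: 85.3
gripper_force: 0.0
```

Call:
{"op": "move_arm", "data": {
  "targets": "1 0 0 0 0 0 6.67;1 0 0 0 0 0 6.67;1 0 0 0 0 0 6.67;1 0 0 0 0 0 6.67;1 0 0 0 0 0 6.67"
}}

```text
clock: 3.58
eef_pos: [524.1, -29.4, 231.3]
tool_rot: [-3.141, -0.0, 0.344]
force: [0.4, -0.6, -0.1]
width: 85.9
gripper_force: 0.0
```

```bash
python3 - <<'E'
from h import *
d=cams.get_image("wrist");cv2.imwrite("pics/w1.png",d["color"][:,:,::-1])
p=np.array([523.8,-29.6,138]);print(proj(d,[p,p-[0,0,48]]).round(1))
s=read_state()
for k in("clock","qpos","eef_pos","tool_rot","force","torque"):print(k,s[k])
R=Ro.from_euler("xyz",s["tool_rot"]).as_matrix();print(R.T@(p-s["eef_pos"]))
E
```

```text
[[279.7 218.6]
 [279.7 201.5]]
clock 3.6333
qpos [-0.49075014  0.55064378  0.75415574  1.87820923 -0.47457372  0.90056886
 -0.73820366]
eef_pos [524.0770822  -29.32079431 231.12783681]
tool_rot [-3.14157169e+00  3.27132733e-04  3.39264594e-01]
force [ 0.42093984  0.29987322 -0.36434969]
torque [-0.03273855  0.00903485  0.02333446]
[-0.32374113  0.17303164 93.12794409]
```

View pics/w1.png

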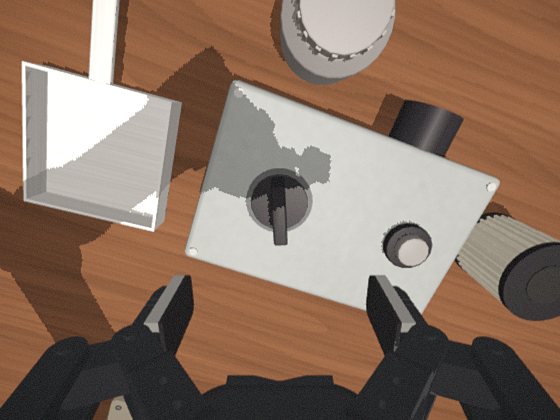

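The wrist view has the bar top at about (280,216), as predicted, and nearly vertical in the picture. I descend and grip.

Call:
{"op": "move_arm", "data": {
  "targets": "1 0 0 3 0 0 0;1 0 0 3 0 0 0;1 0 0 3 0 0 0;1 0 0 2.5 0 0 0;1 0 0 1 0 0 0"
}}

```text
clock: 4.05
eef_pos: [522.2, -28.9, 103.4]
tool_rot: [-3.139, 0.004, 0.352]
force: [-0.4, 0.2, 0.1]
width: 85.7
gripper_force: 0.0
```

Call:
{"op": "move_arm", "data": {
  "targets": "-1 0 0 0 0 0 0;-1 0 0 0 0 0 0;-1 0 0 0 0 0 0;-1 0 0 0 0 0 0;-1 0 0 0 0 0 0"
}}

```text
clock: 4.47
eef_pos: [525.0, -29.6, 107.6]
tool_rot: [3.141, -0.002, 0.35]
force: [-1.0, -0.4, 0.3]
width: 26.0
gripper_force: 0.0
```

Call:
{"op": "move_arm", "data": {
  "targets": "-1 0 0 0 0 0 0;-1 0 0 0 0 0 0;-1 0 0 0 0 0 0;-1 0 0 0 0 0 0;-1 0 0 0 0 0 0"
}}

```text
clock: 4.88
eef_pos: [524.6, -28.7, 107.4]
tool_rot: [-3.141, -0.002, 0.35]
force: [-1.2, 2.8, 6.4]
width: 11.6
gripper_force: 58.6
```

```bash
cat > st.py <<'E'
from h import *
s=read_state();print(s["clock"],s["eef_pos"].round(1),"yaw",np.degrees(s["tool_rot"][2]).round(2),"F",s["force"].round(1),"T",s["torque"].round(3),s["width"],s["gripper_force"],"q7",s["qpos"][6].round(3),s["tau"][6].round(3))
E
python3 st.py
```

```text
4.8833 [524.6 -28.7 107.4] yaw 20.07 F [-1.2  2.8  6.4] T [0.359 0.253 0.044] 11.562728219929511 58.56087148189545 q7 -0.575 -0.023
```

Call:
{"op": "move_arm", "data": {
  "targets": "-1 0 0 0 0 0 -2;-1 0 0 0 0 0 -2;-1 0 0 0 0 0 -2;-1 0 0 0 0 0 -2;-1 0 0 0 0 0 0"
}}

```text
clock: 5.3
eef_pos: [524.6, -28.6, 107.4]
tool_rot: [-3.141, -0.002, 0.491]
force: [-1.6, 2.0, 5.9]
width: 11.2
gripper_force: 58.7
```

```bash
python3 st.py
```

```text
5.3 [524.6 -28.6 107.4] yaw 28.16 F [-1.6  2.   5.9] T [ 0.355  0.245 -0.024] 11.15228891245797 58.69512856006622 q7 -0.473 0.203
```

Call:
{"op": "move_arm", "data": {
  "targets": "-1 0 0 0 0 0 -3;-1 0 0 0 0 0 -3;-1 0 0 0 0 0 -3;-1 0 0 0 0 0 -3;-1 0 0 0 0 0 0"
}}

```text
clock: 5.72
eef_pos: [524.5, -28.4, 107.4]
tool_rot: [-3.141, -0.002, 0.702]
force: [-0.5, 3.1, 6.4]
width: 10.7
gripper_force: 59.0
```

```bash
python3 st.py
```

```text
5.7167 [524.5 -28.4 107.4] yaw 40.21 F [-0.5  3.1  6.4] T [0.467 0.311 0.029] 10.73004474773585 58.97097587585449 q7 -0.322 0.273
```

Call:
{"op": "move_arm", "data": {
  "targets": "-1 0 0 0 0 0 -3;-1 0 0 0 0 0 -3;-1 0 0 0 0 0 -3;-1 0 0 0 0 0 -3;-1 0 0 0 0 0 0"
}}

```text
clock: 6.13
eef_pos: [524.4, -28.3, 107.4]
tool_rot: [-3.141, -0.002, 0.911]
force: [-1.6, 2.4, 7.3]
width: 11.2
gripper_force: 58.9
```

```bash
python3 st.py
```

```text
6.1333 [524.4 -28.3 107.4] yaw 52.22 F [-1.6  2.4  7.3] T [0.514 0.276 0.093] 11.203921374410463 58.901429772377014 q7 -0.174 0.233
```

Call:
{"op": "move_arm", "data": {
  "targets": "-1 0 0 0 0 0 -2;-1 0 0 0 0 0 -2;-1 0 0 0 0 0 -1;-1 0 0 0 0 0 -1;-1 0 0 0 0 0 0"
}}

```text
clock: 6.55
eef_pos: [524.3, -28.3, 107.4]
tool_rot: [-3.141, -0.002, 1.015]
force: [-1.1, 2.7, 6.6]
width: 11.4
gripper_force: 59.1
```

```bash
python3 st.py
```

```text
6.55 [524.3 -28.3 107.4] yaw 58.14 F [-1.1  2.7  6.6] T [0.56  0.313 0.115] 11.419232532574394 59.06358182430267 q7 -0.102 0.019
```

Call:
{"op": "move_arm", "data": {
  "targets": "-1 0 0 0 0 0 -0.5;-1 0 0 0 0 0 -0.5;-1 0 0 0 0 0 0"
}}

```text
clock: 6.8
eef_pos: [524.3, -28.3, 107.4]
tool_rot: [-3.141, -0.002, 1.032]
force: [-1.6, 2.7, 7.6]
width: 11.0
gripper_force: 59.1
```

```bash
python3 st.py
```

```text
6.8 [524.3 -28.3 107.4] yaw 59.11 F [-1.6  2.7  7.6] T [0.561 0.359 0.04 ] 11.011042757380539 59.08726751804352 q7 -0.09 -0.002
```

Call:
{"op": "move_arm", "data": {
  "targets": "-1 0 0 0 0 0 -0.5;-1 0 0 0 0 0 0;-1 0 0 0 0 0 0"
}}

```text
clock: 7.05
eef_pos: [524.3, -28.3, 107.4]
tool_rot: [-3.141, -0.002, 1.04]
force: [-2.6, 2.8, 7.3]
width: 11.3
gripper_force: 59.1
```

```bash
python3 st.py
```

```text
7.05 [524.3 -28.3 107.4] yaw 59.6 F [-2.6  2.8  7.3] T [0.524 0.346 0.046] 11.291985521584909 59.084486961364746 q7 -0.084 -0.065
```

Call:
{"op": "move_arm", "data": {
  "targets": "-1 0 0 0 0 0 -0.5;-1 0 0 0 0 0 0;-1 0 0 0 0 0 0"
}}

```text
clock: 7.3
eef_pos: [524.3, -28.3, 107.4]
tool_rot: [-3.141, -0.002, 1.049]
force: [-1.5, 2.7, 7.3]
width: 11.4
gripper_force: 59.1
```

```bash
python3 st.py
```

```text
7.3 [524.3 -28.3 107.4] yaw 60.09 F [-1.5  2.7  7.3] T [ 0.567  0.344 -0.014] 11.3673461087462 59.091745018959045 q7 -0.078 -0.019
```

Call:
{"op": "move_arm", "data": {
  "targets": "-1 0 0 0 0 0 -0.5;-1 0 0 0 0 0 0;-1 0 0 0 0 0 0"
}}

```text
clock: 7.55
eef_pos: [524.3, -28.2, 107.4]
tool_rot: [-3.141, -0.002, 1.057]
force: [-0.9, 3.4, 7.5]
width: 10.9
gripper_force: 59.1
```

```bash
python3 st.py
```

```text
7.55 [524.3 -28.2 107.4] yaw 60.58 F [-0.9  3.4  7.5] T [ 0.531  0.371 -0.068] 10.942435220261935 59.089908599853516 q7 -0.072 0.048
```

Call:
{"op": "move_arm", "data": {
  "targets": "-1 0 0 0 0 0 -0.5;-1 0 0 0 0 0 0;-1 0 0 0 0 0 0"
}}

```text
clock: 7.8
eef_pos: [524.3, -28.2, 107.4]
tool_rot: [-3.141, -0.002, 1.066]
force: [-1.4, 3.4, 7.8]
width: 11.4
gripper_force: 59.1
```

```bash
python3 st.py
```

```text
7.8 [524.3 -28.2 107.4] yaw 61.06 F [-1.4  3.4  7.8] T [ 0.578  0.299 -0.12 ] 11.398771362881908 59.078691601753235 q7 -0.066 0.125
```

Call:
{"op": "move_arm", "data": {
  "targets": "-1 0 0 0 0 0 -0.4;-1 0 0 0 0 0 0;-1 0 0 0 0 0 0"
}}

```text
clock: 8.05
eef_pos: [524.2, -28.2, 107.4]
tool_rot: [-3.141, -0.002, 1.072]
force: [-1.9, 2.7, 7.0]
width: 11.3
gripper_force: 59.1
```

```bash
python3 st.py
```

```text
8.05 [524.2 -28.2 107.4] yaw 61.44 F [-1.9  2.7  7. ] T [ 0.58   0.312 -0.167] 11.263281933536438 59.075342416763306 q7 -0.061 0.194
```

Call:
{"op": "move_arm", "data": {
  "targets": "-1 0 0 0 0 0 -0.4;-1 0 0 0 0 0 0;-1 0 0 0 0 0 0"
}}

```text
clock: 8.3
eef_pos: [524.2, -28.3, 107.4]
tool_rot: [-3.141, -0.002, 1.08]
force: [-1.8, 3.2, 7.8]
width: 11.5
gripper_force: 59.1
```

```bash
python3 st.py
```

```text
8.3 [524.2 -28.3 107.4] yaw 61.85 F [-1.8  3.2  7.8] T [ 0.542  0.335 -0.108] 11.51701331800443 59.0686959028244 q7 -0.056 0.111
```

```bash
python3 - <<'E'
from h import *
for i in range(4):
    d=cams.get_image("wrist");s=read_state();print(np.degrees(s["tool_rot"][2]).round(2),s["torque"].round(3),s["tau"][6].round(3),s["force"].round(1))
cv2.imwrite("pics/w2.png",d["color"][:,:,::-1])
E
```

```text
61.86 [ 0.628  0.313 -0.129] 0.109 [-1.9  2.8  8.2]
61.85 [ 0.625  0.26  -0.132] 0.109 [-2.1  3.7  6.8]
61.86 [ 0.574  0.384 -0.125] 0.11 [-1.5  2.   6.4]
61.86 [ 0.582  0.305 -0.106] 0.11 [-1.7  3.7  7.4]
```

View pics/w2.png

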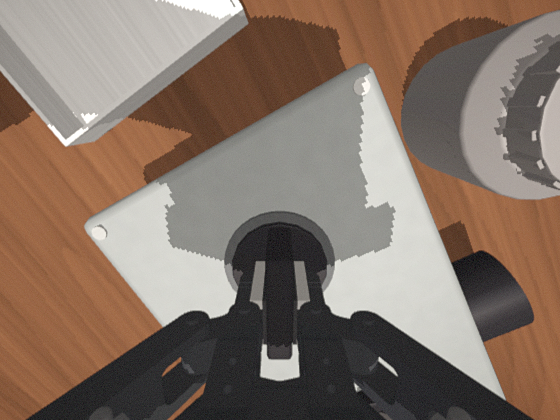

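Call:
{"op": "move_arm", "data": {
  "targets": "-1 0 0 0 0 0 -0.4;-1 0 0 0 0 0 0;-1 0 0 0 0 0 0"
}}

```text
clock: 8.75
eef_pos: [524.2, -28.3, 107.4]
tool_rot: [-3.141, -0.002, 1.086]
force: [-1.9, 2.7, 6.4]
width: 11.0
gripper_force: 59.1
```

```bash
python3 st.py
```

```text
8.75 [524.2 -28.3 107.4] yaw 62.24 F [-1.9  2.7  6.4] T [ 0.619  0.317 -0.113] 11.044017979255885 59.083998799324036 q7 -0.052 0.159
```

Call:
{"op": "move_arm", "data": {
  "targets": "-1 0 0 0 0 0 -0.4;-1 0 0 0 0 0 0;-1 0 0 0 0 0 0"
}}

```text
clock: 9.0
eef_pos: [524.2, -28.2, 107.4]
tool_rot: [-3.141, -0.002, 1.094]
force: [-1.0, 3.2, 7.0]
width: 11.1
gripper_force: 59.1
```

```bash
python3 st.py
```

```text
9.0 [524.2 -28.2 107.4] yaw 62.67 F [-1.   3.2  7. ] T [ 0.581  0.362 -0.092] 11.060828650857728 59.07251715660095 q7 -0.047 0.062
```

Call:
{"op": "move_arm", "data": {
  "targets": "-1 0 0 0 0 0 -0.4;-1 0 0 0 0 0 0;-1 0 0 0 0 0 -0.4;-1 0 0 0 0 0 0;-1 0 0 0 0 0 0"
}}

```text
clock: 9.42
eef_pos: [524.3, -28.3, 107.4]
tool_rot: [-3.141, -0.002, 1.107]
force: [-2.0, 2.9, 7.8]
width: 10.8
gripper_force: 59.1
```

```bash
python3 st.py
```

```text
9.4167 [524.3 -28.3 107.4] yaw 63.45 F [-2.   2.9  7.8] T [ 0.557  0.317 -0.12 ] 10.772083655687904 59.08880352973938 q7 -0.037 0.152
```

Call:
{"op": "move_arm", "data": {
  "targets": "-1 0 0 0 0 0 -0.4;-1 0 0 0 0 0 0;-1 0 0 0 0 0 -0.4;-1 0 0 0 0 0 0;-1 0 0 0 0 0 0"
}}

```text
clock: 9.83
eef_pos: [524.2, -28.2, 107.4]
tool_rot: [-3.141, -0.002, 1.122]
force: [-1.4, 3.4, 7.7]
width: 11.0
gripper_force: 59.1
```

```bash
python3 st.py
```

```text
9.8333 [524.2 -28.2 107.4] yaw 64.26 F [-1.4  3.4  7.7] T [ 0.606  0.331 -0.09 ] 10.992696785330013 59.093114733695984 q7 -0.027 0.115
```

Call:
{"op": "move_arm", "data": {
  "targets": "-1 0 0 0 0 0 -0.4;-1 0 0 0 0 0 0;-1 0 0 0 0 0 -0.4;-1 0 0 0 0 0 0;-1 0 0 0 0 0 0"
}}

```text
clock: 10.25
eef_pos: [524.2, -28.2, 107.4]
tool_rot: [-3.141, -0.002, 1.136]
force: [-2.1, 3.6, 6.9]
width: 11.3
gripper_force: 59.1
```

```bash
python3 st.py; python3 - <<'E'
from h import *
a=cv2.imread("pics/w2.png");b=cams.get_image("wrist")["color"][:,:,::-1]
c=np.hstack([a[200:380,210:350],b[200:380,210:350]]);cv2.imwrite("pics/w3.png",cv2.resize(c,None,fx=2.8,fy=2.8,interpolation=cv2.INTER_CUBIC))
E
```

```text
10.25 [524.2 -28.2 107.4] yaw 65.06 F [-2.1  3.6  6.9] T [ 0.63   0.369 -0.043] 11.278601640656122 59.096959233284 q7 -0.018 0.092
```

View pics/w3.png

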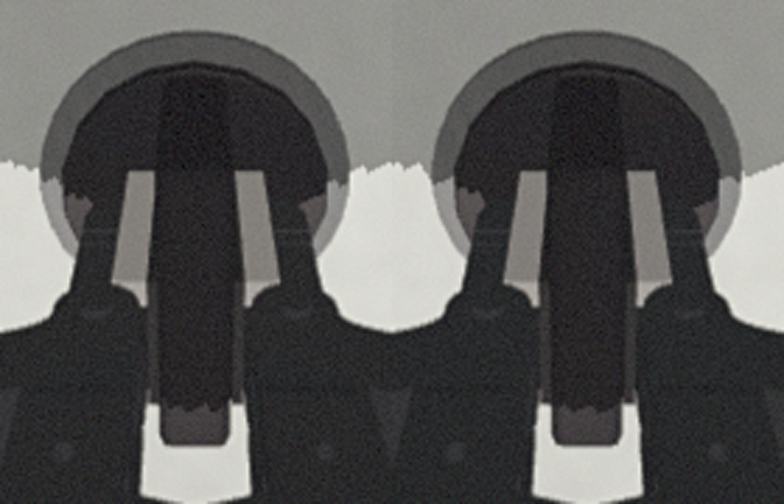

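The bar turned with the tool by the same 3°, so that was only a detent and not the stop. I go on towards the next rest near 79.7°.

Call:
{"op": "move_arm", "data": {
  "targets": "-1 0 0 0 0 0 -3;-1 0 0 0 0 0 -3;-1 0 0 0 0 0 -3;-1 0 0 0 0 0 -3;-1 0 0 0 0 0 -2"
}}

```text
clock: 10.72
eef_pos: [524.0, -28.1, 107.4]
tool_rot: [-3.141, -0.002, 1.383]
force: [-2.2, 3.3, 6.6]
width: 11.3
gripper_force: 59.1
```

Call:
{"op": "move_arm", "data": {
  "targets": "-1 0 0 0 0 0 0;-1 0 0 0 0 0 -0.5;-1 0 0 0 0 0 0;-1 0 0 0 0 0 0"
}}

```text
clock: 11.05
eef_pos: [524.0, -28.1, 107.4]
tool_rot: [-3.141, -0.002, 1.39]
force: [-2.0, 3.0, 7.4]
width: 11.2
gripper_force: 59.2
```

```bash
python3 st.py
```

```text
11.05 [524.  -28.1 107.4] yaw 79.61 F [-2.   3.   7.4] T [0.712 0.45  0.125] 11.166416919192235 59.19591307640076 q7 0.158 -0.116
```

Call:
{"op": "move_arm", "data": {
  "targets": "-1 0 0 0 0 0 -0.5;-1 0 0 0 0 0 0;-1 0 0 0 0 0 0"
}}

```text
clock: 11.3
eef_pos: [524.0, -28.1, 107.4]
tool_rot: [-3.141, -0.002, 1.398]
force: [-2.4, 3.1, 8.3]
width: 11.4
gripper_force: 59.2
```

```bash
python3 st.py
```

```text
11.3 [524.  -28.1 107.4] yaw 80.1 F [-2.4  3.1  8.3] T [0.652 0.461 0.084] 11.401269267209072 59.19167339801788 q7 0.163 -0.034
```

Call:
{"op": "move_arm", "data": {
  "targets": "-1 0 0 0 0 0 -0.5;-1 0 0 0 0 0 0;-1 0 0 0 0 0 0"
}}

```text
clock: 11.55
eef_pos: [524.0, -28.2, 107.4]
tool_rot: [-3.141, -0.002, 1.406]
force: [-1.3, 3.9, 7.7]
width: 11.3
gripper_force: 59.2
```

```bash
python3 st.py
```

```text
11.55 [524.  -28.2 107.4] yaw 80.57 F [-1.3  3.9  7.7] T [ 0.629  0.444 -0.06 ] 11.270493024416345 59.15970325469971 q7 0.169 0.054
```

Call:
{"op": "move_arm", "data": {
  "targets": "-1 0 0 0 0 0 -0.3;-1 0 0 0 0 0 0;-1 0 0 0 0 0 0"
}}

```text
clock: 11.8
eef_pos: [524.0, -28.1, 107.4]
tool_rot: [-3.141, -0.002, 1.411]
force: [-2.2, 2.4, 8.2]
width: 10.8
gripper_force: 59.1
```

```bash
python3 st.py
```

```text
11.8 [524.  -28.1 107.4] yaw 80.86 F [-2.2  2.4  8.2] T [ 0.625  0.374 -0.15 ] 10.790171501540684 59.14582014083862 q7 0.173 0.1
```

Call:
{"op": "move_arm", "data": {
  "targets": "-1 0 0 0 0 0 -0.3;-1 0 0 0 0 0 0;-1 0 0 0 0 0 0"
}}

```text
clock: 12.05
eef_pos: [524.0, -28.1, 107.4]
tool_rot: [-3.141, -0.002, 1.416]
force: [-2.3, 3.3, 8.2]
width: 10.9
gripper_force: 59.1
```

```bash
python3 st.py
```

```text
12.05 [524.  -28.1 107.4] yaw 81.15 F [-2.3  3.3  8.2] T [ 0.71   0.403 -0.149] 10.888547852042766 59.141830801963806 q7 0.176 0.152
```

Call:
{"op": "move_arm", "data": {
  "targets": "-1 0 0 0 0 0 -0.3;-1 0 0 0 0 0 0;-1 0 0 0 0 0 0"
}}

```text
clock: 12.3
eef_pos: [524.0, -28.1, 107.4]
tool_rot: [-3.141, -0.002, 1.422]
force: [-2.0, 3.5, 7.6]
width: 11.2
gripper_force: 59.1
```

```bash
python3 st.py
```

```text
12.3 [524.  -28.1 107.4] yaw 81.46 F [-2.   3.5  7.6] T [ 0.637  0.423 -0.081] 11.206516531303235 59.13632154464722 q7 0.18 0.096
```

Call:
{"op": "move_arm", "data": {
  "targets": "-1 0 0 0 0 0 -0.3;-1 0 0 0 0 0 0;-1 0 0 0 0 0 0"
}}

```text
clock: 12.55
eef_pos: [524.0, -28.1, 107.4]
tool_rot: [-3.141, -0.002, 1.427]
force: [-1.4, 3.1, 7.5]
width: 11.2
gripper_force: 59.1
```

```bash
python3 st.py
```

```text
12.55 [524.  -28.1 107.4] yaw 81.76 F [-1.4  3.1  7.5] T [ 0.68   0.435 -0.136] 11.189913470001548 59.13775563240051 q7 0.183 0.127
```

Call:
{"op": "move_arm", "data": {
  "targets": "-1 0 0 0 0 0 -0.3;-1 0 0 0 0 0 0;-1 0 0 0 0 0 0"
}}

```text
clock: 12.8
eef_pos: [524.0, -28.2, 107.4]
tool_rot: [-3.141, -0.002, 1.432]
force: [-1.5, 3.4, 7.4]
width: 11.4
gripper_force: 59.1
```

```bash
python3 st.py
```

```text
12.8 [524.  -28.2 107.4] yaw 82.05 F [-1.5  3.4  7.4] T [ 0.724  0.389 -0.13 ] 11.363632695921165 59.14581835269928 q7 0.187 0.171
```

Call:
{"op": "move_arm", "data": {
  "targets": "-1 0 0 0 0 0 -0.3;-1 0 0 0 0 0 0;-1 0 0 0 0 0 0"
}}

```text
clock: 13.05
eef_pos: [524.0, -28.1, 107.4]
tool_rot: [-3.141, -0.002, 1.437]
force: [-2.4, 3.0, 7.3]
width: 10.9
gripper_force: 59.1
```

```bash
python3 st.py
```

```text
13.05 [524.  -28.1 107.4] yaw 82.33 F [-2.4  3.   7.3] T [ 0.648  0.426 -0.245] 10.945945318299247 59.145492911338806 q7 0.19 0.218
```

Call:
{"op": "move_arm", "data": {
  "targets": "-1 0 0 0 0 0 -0.3;-1 0 0 0 0 0 0;-1 0 0 0 0 0 0"
}}

```text
clock: 13.3
eef_pos: [524.0, -28.1, 107.4]
tool_rot: [-3.141, -0.002, 1.443]
force: [-1.9, 2.8, 7.2]
width: 11.3
gripper_force: 59.1
```

```bash
python3 st.py
```

```text
13.3 [524.  -28.1 107.4] yaw 82.67 F [-1.9  2.8  7.2] T [ 0.744  0.425 -0.047] 11.26393474825527 59.1363662481308 q7 0.194 0.091
```

```bash
python3 - <<'E'
from h import *
b=cams.get_image("wrist")["color"][:,:,::-1].copy();cv2.imwrite("pics/w4.png",b)
a=cv2.imread("pics/w2.png")
# bar bottom end edges and top end edges by intensity rows
for n,im in(("a",a),("b",b)):
    g=cv2.GaussianBlur(cv2.cvtColor(im,cv2.COLOR_BGR2GRAY),(3,3),0)
    print(n,g[352,255:305:2],g[355,255:305:2]);print(g[240:250].mean(0)[235:325:3].round())
s=read_state();print(s["torque"][2],s["tau"][6])
for y0,y1 in((222,255),(342,362)):
    A,B=[np.float32(cv2.cvtColor(x,cv2.COLOR_BGR2GRAY)[y0:y1,250:310]) for x in(a,b)]
    print(cv2.phaseCorrelate(A,B))
E
```

```text
a [ 40  42  49 158 214 205  87  56  63  64  64  66  66  65  64  63  63  54
  88 203 214 201  72  41  37] [ 39  41  47 153 212 209 105  53  63  63  64  63  63  63  62  61  62  53
 106 207 212 198  73  39  38]
[83. 56. 40. 40. 40. 39. 39. 39. 39. 40. 39. 30. 31. 31. 30. 31. 31. 31.
 30. 37. 40. 38. 40. 39. 40. 40. 40. 39. 47. 74.]
b [ 41  43  54 160 217 207  91  57  66  64  63  66  65  63  63  64  61  55
  88 203 214 202  77  43  37] [ 41  46  50 155 215 214 120  52  64  66  64  64  64  62  65  63  60  54
 106 207 212 199  73  42  37]
[84. 55. 41. 39. 39. 40. 39. 40. 40. 40. 41. 30. 30. 30. 31. 29. 32. 31.
 32. 38. 42. 40. 42. 42. 42. 42. 42. 42. 50. 73.]
-0.10530577079897598 0.08979898877441883
((-0.09142240555889103, -0.14713433052992997), 0.9748126396426449)
((0.12575715424100764, 0.003430194864522562), 0.9750190186500549)
```

Call:
{"op": "move_arm", "data": {
  "targets": "-1 0 0 0 0 0 -0.3;-1 0 0 0 0 0 0;-1 0 0 0 0 0 0"
}}

```text
clock: 13.6
eef_pos: [524.0, -28.1, 107.4]
tool_rot: [-3.141, -0.002, 1.448]
force: [-2.0, 3.1, 7.1]
width: 11.2
gripper_force: 59.1
```

```bash
python3 st.py
```

```text
13.6 [524.  -28.1 107.4] yaw 82.96 F [-2.   3.1  7.1] T [ 0.733  0.483 -0.118] 11.228283327871132 59.14410173892975 q7 0.198 0.132
```

Call:
{"op": "move_arm", "data": {
  "targets": "-1 0 0 0 0 0 -0.3;-1 0 0 0 0 0 0;-1 0 0 0 0 0 0"
}}

```text
clock: 13.85
eef_pos: [524.0, -28.1, 107.4]
tool_rot: [-3.142, -0.002, 1.453]
force: [-2.3, 3.9, 7.0]
width: 10.9
gripper_force: 59.1
```

```bash
python3 st.py
```

```text
13.85 [524.  -28.1 107.4] yaw 83.24 F [-2.3  3.9  7. ] T [ 0.693  0.415 -0.179] 10.88460927193018 59.14808392524719 q7 0.201 0.192
```

Call:
{"op": "move_arm", "data": {
  "targets": "-1 0 0 0 0 0 -0.3;-1 0 0 0 0 0 0;-1 0 0 0 0 0 0"
}}

```text
clock: 14.1
eef_pos: [524.0, -28.2, 107.4]
tool_rot: [-3.141, -0.002, 1.458]
force: [-2.0, 3.0, 7.5]
width: 10.9
gripper_force: 59.1
```

```bash
python3 st.py
```

```text
14.1 [524.  -28.2 107.4] yaw 83.55 F [-2.   3.   7.5] T [ 0.688  0.483 -0.145] 10.936636852567077 59.13841187953949 q7 0.205 0.133
```

Call:
{"op": "move_arm", "data": {
  "targets": "-1 0 0 0 0 0 -0.3;-1 0 0 0 0 0 0;-1 0 0 0 0 0 0"
}}

```text
clock: 14.35
eef_pos: [524.0, -28.1, 107.4]
tool_rot: [-3.141, -0.002, 1.463]
force: [-2.2, 2.5, 7.3]
width: 11.2
gripper_force: 59.1
```

```bash
python3 st.py
```

```text
14.35 [524.  -28.1 107.4] yaw 83.84 F [-2.2  2.5  7.3] T [ 0.636  0.503 -0.183] 11.237872084517283 59.1116327047348 q7 0.208 0.183
```

Call:
{"op": "move_arm", "data": {
  "targets": "-1 0 0 0 0 0 -0.4;-1 0 0 0 0 0 0;-1 0 0 0 0 0 0"
}}

```text
clock: 14.6
eef_pos: [524.0, -28.1, 107.4]
tool_rot: [-3.141, -0.002, 1.47]
force: [-2.7, 3.4, 7.4]
width: 11.0
gripper_force: 59.1
```

```bash
python3 st.py
```

```text
14.6 [524.  -28.1 107.4] yaw 84.22 F [-2.7  3.4  7.4] T [ 0.739  0.502 -0.247] 11.023405283489996 59.13852274417877 q7 0.213 0.278
```

Call:
{"op": "move_arm", "data": {
  "targets": "-1 0 0 0 0 0 -0.4;-1 0 0 0 0 0 0;-1 0 0 0 0 0 0"
}}

```text
clock: 14.85
eef_pos: [524.0, -28.1, 107.4]
tool_rot: [-3.141, -0.002, 1.477]
force: [-2.6, 3.2, 7.8]
width: 11.2
gripper_force: 59.1
```

```bash
python3 st.py
```

```text
14.85 [524.  -28.1 107.4] yaw 84.62 F [-2.6  3.2  7.8] T [ 0.728  0.518 -0.327] 11.192305785340082 59.146785736083984 q7 0.218 0.27
```

Call:
{"op": "move_arm", "data": {
  "targets": "-1 0 0 0 0 0 -0.4;-1 0 0 0 0 0 0;-1 0 0 0 0 0 0"
}}

```text
clock: 15.1
eef_pos: [523.9, -28.1, 107.4]
tool_rot: [-3.141, -0.002, 1.484]
force: [-1.0, 3.3, 7.9]
width: 11.1
gripper_force: 59.1
```

```bash
python3 st.py; cat > sl.py <<'E'
from h import *
a=cv2.imread("pics/w2.png");b=cams.get_image("wrist")["color"][:,:,::-1].copy()
for y0,y1 in((222,255),(342,362)):
    A,B=[np.float32(cv2.cvtColor(x,cv2.COLOR_BGR2GRAY)[y0:y1,250:310]) for x in(a,b)]
    print(cv2.phaseCorrelate(A,B))
E
python3 sl.py
```

```text
15.1 [523.9 -28.1 107.4] yaw 85.0 F [-1.   3.3  7.9] T [ 0.721  0.508 -0.324] 11.071457594961489 59.14364397525787 q7 0.222 0.364
((0.20106689558150492, -0.046771085157892855), 0.9021044943067763)
((-0.029649200877891246, 0.0073546233331143185), 1.0218421816825867)
```

Torque is now clearly above click level and rising steeply, so this is the stop. I back off a little.

Call:
{"op": "move_arm", "data": {
  "targets": "-1 0 0 0 0 0 0.5;-1 0 0 0 0 0 0;-1 0 0 0 0 0 0"
}}

```text
clock: 15.4
eef_pos: [524.0, -28.1, 107.4]
tool_rot: [-3.141, -0.002, 1.475]
force: [-2.5, 3.2, 8.2]
width: 11.0
gripper_force: 59.2
```

```bash
python3 st.py;python3 sl.py
```

```text
15.4 [524.  -28.1 107.4] yaw 84.52 F [-2.5  3.2  8.2] T [ 0.673  0.506 -0.276] 11.024518632722359 59.169580936431885 q7 0.217 0.259
((0.5014277667575087, -0.15947268110851098), 0.8919828949151216)
((-0.006276253547742527, -0.056109618077291756), 0.9842709851264954)
```

Call:
{"op": "move_arm", "data": {
  "targets": "-1 0 0 0 0 0 0.5;-1 0 0 0 0 0 0;-1 0 0 0 0 0 0"
}}

```text
clock: 15.7
eef_pos: [524.0, -28.1, 107.4]
tool_rot: [-3.141, -0.002, 1.467]
force: [-2.7, 2.6, 7.7]
width: 10.6
gripper_force: 59.2
```

```bash
python3 st.py
```

```text
15.7 [524.  -28.1 107.4] yaw 84.04 F [-2.7  2.6  7.7] T [ 0.66   0.521 -0.169] 10.634102775932345 59.15312647819519 q7 0.211 0.185
```

Call:
{"op": "move_arm", "data": {
  "targets": "-1 0 0 0 0 0 0.5;-1 0 0 0 0 0 0;-1 0 0 0 0 0 0"
}}

```text
clock: 15.95
eef_pos: [524.0, -28.1, 107.4]
tool_rot: [-3.141, -0.002, 1.458]
force: [-1.6, 3.1, 6.9]
width: 11.3
gripper_force: 59.2
```

```bash
python3 st.py
```

```text
15.95 [524.  -28.1 107.4] yaw 83.56 F [-1.6  3.1  6.9] T [ 0.679  0.462 -0.106] 11.338397414803024 59.154295921325684 q7 0.205 0.118
```

Call:
{"op": "move_arm", "data": {
  "targets": "-1 0 0 0 0 0 0.5;-1 0 0 0 0 0 0;-1 0 0 0 0 0 0"
}}

```text
clock: 16.2
eef_pos: [524.0, -28.1, 107.4]
tool_rot: [-3.141, -0.002, 1.45]
force: [-2.6, 3.9, 7.2]
width: 11.1
gripper_force: 59.2
```

```bash
python3 st.py;python3 sl.py
```

```text
16.2 [524.  -28.1 107.4] yaw 83.06 F [-2.6  3.9  7.2] T [ 0.659  0.46  -0.129] 11.067959964587565 59.154000878334045 q7 0.199 0.102
((-0.015155475363119564, -0.03172969864933961), 0.9950891075310884)
((0.20870811642981835, 0.012347719950293268), 0.9636174706617991)
```

Call:
{"op": "move_arm", "data": {
  "targets": "-1 0 0 0 0 0 4;-1 0 0 0 0 0 4;-1 0 0 0 0 0 4;-1 0 0 0 0 0 4;-1 0 0 0 0 0 4"
}}

```text
clock: 16.67
eef_pos: [524.3, -28.3, 107.4]
tool_rot: [-3.141, -0.002, 1.098]
force: [-2.7, 3.9, 6.4]
width: 11.3
gripper_force: 59.1
```

Call:
{"op": "move_arm", "data": {
  "targets": "-1 0 0 0 0 0 4;-1 0 0 0 0 0 4;-1 0 0 0 0 0 4;-1 0 0 0 0 0 4;-1 0 0 0 0 0 4"
}}

```text
clock: 17.08
eef_pos: [524.4, -28.4, 107.4]
tool_rot: [-3.141, -0.002, 0.749]
force: [-1.3, 2.5, 6.5]
width: 11.2
gripper_force: 59.0
```

Call:
{"op": "move_arm", "data": {
  "targets": "-1 0 0 0 0 0 4;-1 0 0 0 0 0 4;-1 0 0 0 0 0 4;-1 0 0 0 0 0 4;-1 0 0 0 0 0 2"
}}

```text
clock: 17.5
eef_pos: [524.6, -28.6, 107.4]
tool_rot: [-3.141, -0.002, 0.435]
force: [-1.4, 2.8, 7.0]
width: 11.2
gripper_force: 59.1
```

Call:
{"op": "move_arm", "data": {
  "targets": "-1 0 0 0 0 0 2;-1 0 0 0 0 0 1;-1 0 0 0 0 0 0.5;-1 0 0 0 0 0 0;-1 0 0 0 0 0 0"
}}

```text
clock: 17.92
eef_pos: [524.6, -28.7, 107.4]
tool_rot: [-3.141, -0.002, 0.376]
force: [-0.4, 2.6, 7.0]
width: 11.1
gripper_force: 59.1
```

```bash
python3 st.py;python3 sl.py
```

```text
17.9167 [524.6 -28.7 107.4] yaw 21.56 F [-0.4  2.6  7. ] T [ 0.348  0.235 -0.053] 11.142347287250436 59.06972944736481 q7 -0.555 0.053
((0.06178620561859205, 0.1113243681828493), 0.9866817306589197)
((0.15613575021891535, 0.06091208267006465), 0.98497288107872)
```

Call:
{"op": "move_arm", "data": {
  "targets": "1 0 0 0 0 0 0;1 0 0 0 0 0 0;1 0 0 0 0 0 0;1 0 0 0 0 0 0;1 0 0 0 0 0 0"
}}

```text
clock: 18.38
eef_pos: [524.0, -29.7, 106.2]
tool_rot: [3.141, 0.0, 0.376]
force: [0.7, 0.8, -0.1]
width: 70.6
gripper_force: 0.0
```

Call:
{"op": "move_arm", "data": {
  "targets": "1 0 0 0 0 0 0;1 0 0 0 0 0 0;1 0 0 0 0 0 0;1 0 0 0 0 0 0;1 0 0 0 0 0 0"
}}

```text
clock: 18.8
eef_pos: [524.0, -29.6, 106.3]
tool_rot: [-3.142, 0.0, 0.376]
force: [-0.6, -0.7, 0.6]
width: 85.8
gripper_force: 0.0
```

Call:
{"op": "move_arm", "data": {
  "targets": "1 0 0 -3 0 0 0;1 0 0 -3 0 0 0;1 0 0 -2 0 0 0;1 0 0 0 0 0 0;1 0 0 0 0 0 0"
}}

```text
clock: 19.22
eef_pos: [524.8, -29.5, 187.2]
tool_rot: [3.141, -0.002, 0.376]
force: [0.1, -0.1, -0.3]
width: 85.4
gripper_force: 0.0
```

Call:
{"op": "move_arm", "data": {
  "targets": "-1 -1 2.53 0 0 0 0;-1 -1 2.53 0 0 0 0;-1 -1 2.53 0 0 0 0;-1 -1 2.53 0 0 0 0;-1 -0.95 2.52 0 0 0 0"
}}

```text
clock: 19.63
eef_pos: [523.4, -166.0, 184.9]
tool_rot: [-3.14, 0.002, 0.376]
force: [0.3, -0.6, -0.4]
width: 25.8
gripper_force: 0.0
```

```bash
python3 st.py; python3 - <<'E'
from h import *
b=cams.get_image("top")["color"][:,:,::-1].copy();a=cv2.imread("pics/top0.png")
c=np.hstack([a[210:262,295:415],b[210:262,295:415]]);cv2.imwrite("pics/t2.png",cv2.resize(c,None,fx=3.3,fy=3.3,interpolation=cv2.INTER_CUBIC))
E
```

```text
19.6333 [ 523.4 -166.   184.9] yaw 21.54 F [ 0.3 -0.6 -0.4] T [ 0.011 -0.017  0.022] 25.828449172200642 0.0 q7 -0.427 -0.493
```

View pics/t2.png

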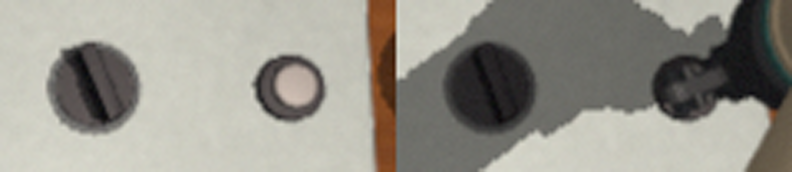

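The left half (initial) and right half (now) show the bar at a similar angle, but the selector now lies in the arm's shadow. I enhance the crops to compare properly.

```bash
python3 - <<'E'
from h import *
b=cams.get_image("top")["color"][:,:,::-1].copy();cv2.imwrite("pics/top1.png",b);a=cv2.imread("pics/top0.png")
def e(x):
    g=cv2.cvtColor(x,cv2.COLOR_BGR2GRAY)[218:254,305:341];g=cv2.resize(g,None,fx=10,fy=10,interpolation=cv2.INTER_CUBIC)
    lo,hi=np.percentile(g,[2,45]);return np.clip((g-lo)/(hi-lo)*255,0,255).astype(np.uint8)
cv2.imwrite("pics/t3.png",np.hstack([e(a),e(b)]))
E
```

```text
(no output)
```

View pics/t3.png

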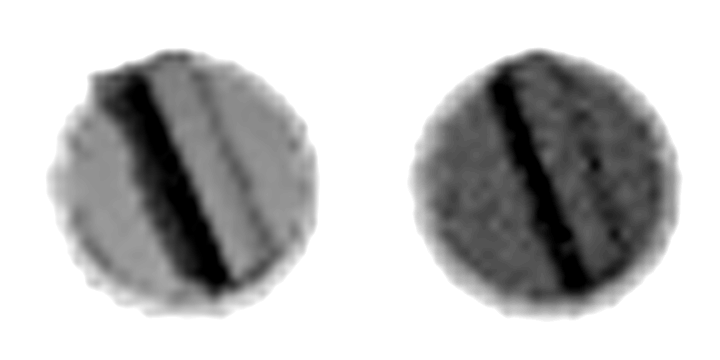

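Call:
{"op": "move_arm", "data": {
  "targets": "-1 1 -2.53 -1 0 0 0;-1 1 -2.53 -1 0 0 0;-1 1 -2.53 -1 0 0 0;-1 1 -2.53 -1 0 0 0;-1 0.95 -2.52 -0.45 0 0 0"
}}

```text
clock: 20.15
eef_pos: [523.7, -27.4, 230.6]
tool_rot: [-3.141, 0.001, 0.376]
force: [0.3, 0.2, 0.4]
width: -0.0
gripper_force: 0.0
```

Call:
{"op": "move_arm", "data": {
  "targets": "-1 0 0 0 0 0 2.1;-1 0 0 0 0 0 0;-1 0 0 0 0 0 0;-1 0 0 0 0 0 0"
}}

```text
clock: 20.48
eef_pos: [523.5, -30.2, 230.2]
tool_rot: [3.142, 0.001, 0.339]
force: [0.8, 0.7, -0.3]
width: 0.3
gripper_force: 0.0
```

```bash
python3 st.py; python3 - <<'E'
from h import *
d=cams.get_image("wrist");b=d["color"][:,:,::-1].copy();cv2.imwrite("pics/w5.png",b);a=cv2.imread("pics/w1.png")
def e(x):
    g=cv2.cvtColor(x,cv2.COLOR_BGR2GRAY)[165:250,240:320];g=cv2.resize(g,None,fx=4.8,fy=4.8,interpolation=cv2.INTER_CUBIC)
    lo,hi=np.percentile(g,[1,50]);return np.clip((g-lo)/(hi-lo)*255,0,255).astype(np.uint8)
cv2.imwrite("pics/t4.png",np.hstack([e(a),e(b)]))
E
```

```text
20.4833 [523.5 -30.2 230.2] yaw 19.4 F [ 0.8  0.7 -0.3] T [-0.008  0.01  -0.06 ] 0.3089608463883534 0.0 q7 -0.736 0.0
```

View pics/t4.png

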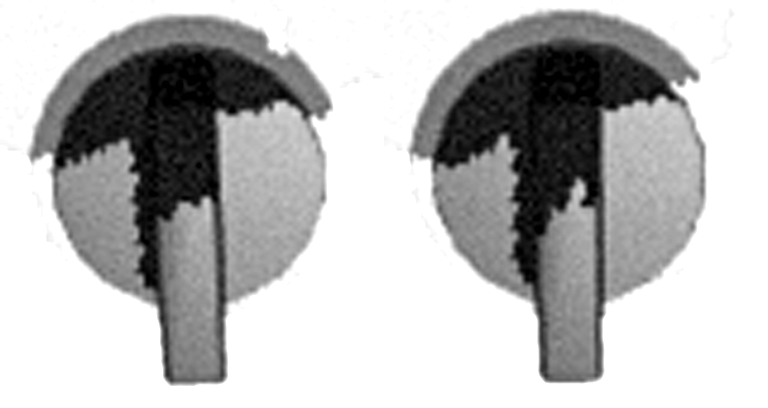

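The wrist comparison, taken from the same pose, shows the bar about 2.3° clockwise of its original rest. That fits a rest at about 22°, with the stop 60° + 1.7° further on at 84°, exactly where it was felt, so the setting is within the tolerance. Now the button.

Call:
{"op": "move_arm", "data": {
  "targets": "-1 -0.88 2.55 0 0 0 0;-1 -0.88 2.55 0 0 0 0;-1 -0.88 2.55 0 0 0 0;-1 -0.88 2.55 0 0 0 0;-1 -0.88 2.55 0 0 0 0"
}}

```text
clock: 20.95
eef_pos: [524.4, -166.7, 230.5]
tool_rot: [-3.141, 0.0, 0.338]
force: [-0.0, 0.1, 0.2]
width: 0.2
gripper_force: 0.0
```

Call:
{"op": "move_arm", "data": {
  "targets": "-1 0 0 3 0 0 0;-1 0 0 3 0 0 0;-1 0 0 3 0 0 0;-1 0 0 1.5 0 0 0;-1 0 0 0 0 0 0"
}}

```text
clock: 21.37
eef_pos: [522.2, -164.5, 122.4]
tool_rot: [-3.138, 0.006, 0.337]
force: [0.4, -0.0, -0.6]
width: 0.2
gripper_force: 0.0
```

Call:
{"op": "move_arm", "data": {
  "targets": "-1 0 0 0 0 0 0;-1 0 0 0 0 0 0;-1 0 0 0 0 0 0"
}}

```text
clock: 21.62
eef_pos: [525.9, -165.3, 127.2]
tool_rot: [3.14, -0.002, 0.339]
force: [0.2, 0.6, 0.6]
width: -0.4
gripper_force: 0.0
```

```bash
python3 st.py
```

```text
21.6167 [ 525.9 -165.3  127.2] yaw 19.4 F [0.2 0.6 0.6] T [0.003 0.019 0.033] -0.3667017888831784 0.0 q7 -0.391 -0.002
```

Call:
{"op": "move_arm", "data": {
  "targets": "-1 0 0 0.5 0 0 0;-1 0 0 0.5 0 0 0;-1 0 0 0.2 0 0 0;-1 0 0 0 0 0 0"
}}

```text
clock: 21.95
eef_pos: [524.7, -164.1, 113.3]
tool_rot: [-3.141, 0.001, 0.339]
force: [0.0, 0.3, -0.3]
width: -0.0
gripper_force: 0.0
```

Call:
{"op": "move_arm", "data": {
  "targets": "-1 0 0 0.2 0 0 0;-1 0 0 0.1 0 0 0;-1 0 0 0 0 0 0"
}}

```text
clock: 22.2
eef_pos: [525.1, -164.5, 110.8]
tool_rot: [3.142, -0.0, 0.339]
force: [-0.8, -0.0, 1.9]
width: -0.1
gripper_force: 1.0
```

Call:
{"op": "move_arm", "data": {
  "targets": "-1 0 0 0.1 0 0 0;-1 0 0 0.1 0 0 0;-1 0 0 0 0 0 0"
}}

```text
clock: 22.45
eef_pos: [525.1, -164.5, 108.9]
tool_rot: [3.142, -0.0, 0.339]
force: [0.2, 1.1, 2.8]
width: 0.3
gripper_force: 1.6
```

Call:
{"op": "move_arm", "data": {
  "targets": "-1 0 0 0.1 0 0 0;-1 0 0 0.1 0 0 0;-1 0 0 0 0 0 0"
}}

```text
clock: 22.7
eef_pos: [525.1, -164.5, 106.8]
tool_rot: [3.141, -0.0, 0.339]
force: [0.2, 0.9, 3.9]
width: -0.1
gripper_force: 2.2
```

Call:
{"op": "move_arm", "data": {
  "targets": "-1 0 0 0.1 0 0 0;-1 0 0 0.1 0 0 0;-1 0 0 0 0 0 0"
}}

```text
clock: 22.95
eef_pos: [525.2, -164.5, 106.0]
tool_rot: [-3.141, -0.001, 0.339]
force: [-2.9, 2.4, 13.5]
width: -0.0
gripper_force: 6.9
```

Call:
{"op": "move_arm", "data": {
  "targets": "-1 0 0 0.1 0 0 0;-1 0 0 0 0 0 0;-1 0 0 0 0 0 0"
}}

```text
clock: 23.2
eef_pos: [525.2, -164.6, 105.8]
tool_rot: [-3.141, -0.002, 0.339]
force: [-4.4, 2.8, 21.1]
width: 0.2
gripper_force: 10.9
```

Button bottomed, with the force jumping to 21 N at z 105.8. Now I lift off and check.

Call:
{"op": "move_arm", "data": {
  "targets": "-1 0 0 -1 0 0 0;-1 0 0 -2 0 0 0;-1 0 0 -3 0 0 0;-1 0 0 -3 0 0 0;-1 0 0 -3 0 0 0"
}}

```text
clock: 23.62
eef_pos: [524.4, -164.5, 224.5]
tool_rot: [-3.141, 0.002, 0.339]
force: [0.2, -0.3, -0.2]
width: 0.2
gripper_force: 0.0
```

Call:
{"op": "move_arm", "data": {
  "targets": "-1 0 0 0 0 0 0;-1 0 0 0 0 0 0;-1 0 0 0 0 0 0;-1 0 0 0 0 0 0;-1 0 0 0 0 0 0"
}}

```text
clock: 24.03
eef_pos: [524.2, -164.0, 222.4]
tool_rot: [-3.14, 0.002, 0.339]
force: [0.6, 0.1, -0.2]
width: -0.2
gripper_force: 0.0
```

```bash
python3 st.py; python3 -c "
from cell import order
print(order.finish_job())"
```

```text
24.0333 [ 524.2 -164.   222.4] yaw 19.42 F [ 0.6  0.1 -0.2] T [-0.026 -0.016  0.024] -0.19129528406295992 0.0 q7 -0.495 0.001
the job is handed in; nothing more can be done
None
```

I handed the job in at 24 s with no verdict returned: the selector went to its end stop (about 0.33 N m felt, close to the 0.35 forcing mark) and back three clicks (by camera about 2° past the click, tolerance 7°), then the button was pressed to the bottom and released, and the filter, canister and pan were never touched.

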